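# Strip a gear stack from its shaft and lay out the parts

## Task

Strip the stack of parts off the upright shaft in the small vise, one part at a time from the top down, and lay each one flat in the middle of its own place: the brass collar in the round steel dish, the worn bearing in the red scrap tray, the small gear in the blue wash basket, and the large gear with the broken teeth on the black inspection plate. Set every part down gently, without dropping it, and let go of it. Leave the oil bottle standing where it is.

Things in the scene. Friction and masses are not known exactly. Their poses are not given: they have to be found in the camera images.
- vise: Small green vise, fixed, 141 mm long (x, screw knob at -86 mm, fixed jaw to +55) by 80 mm wide, jaws 52 mm high, holding a steel shaft upright. Origin on the bench under the shaft's axis. The shaft's shoulder (46 mm diameter) ends 64 mm up; a 17 mm journal goes on to 110 mm. The four loose parts are stacked on the shoulder round the journal with 2 mm play all round: each lifts straight off.
- collar: Brass distance collar, the top part of the stack, 30 mm outside diameter, 14 mm high, about 45 g; underside 104 mm above the bench at the start. Round, 21 mm through bore; origin at the centre of its underside, z up along its axis.
- bearing: Ball bearing with black seals between two bright steel rings, second from the top, 42 mm outside diameter, 12 mm high, about 75 g; underside 92 mm above the bench at the start. Round, 21 mm through bore; origin at the centre of its underside, z up along its axis.
- small_gear: Smaller gear, bright steel, whole teeth, third from the top, 52 mm over the teeth, 14 mm high, about 190 g; underside 78 mm above the bench at the start. Round, 21 mm through bore; origin at the centre of its underside, z up along its axis. It can be gripped over its teeth anywhere.
- large_gear: Large gear, dark steel, three broken teeth, bottom of the stack, 65 mm over the teeth, 14 mm high, about 300 g; underside 64 mm above the bench at the start, 12 mm above the vise jaws. Round, 21 mm through bore; origin at the centre of its underside, z up along its axis. It can be gripped over its teeth anywhere.
- dish: Round shiny steel parts dish, fixed, 126 mm across the rim, 21 mm high, clear inside width about 110 mm. Origin at the centre of its underside; inner floor 4 mm above it.
- scrap_tray: Red square sheet-steel scrap tray, fixed, 130 by 130 mm, rim 21 mm high, walls 3 mm. Origin at the centre of its underside; inner floor 3 mm above it; x and y along its sides.
- wash_basket: blue square plastic wash basket with drain slots, fixed, 130 by 130 mm, 24 mm high, walls 3 mm. Origin at the centre of its underside; inner floor 3 mm above it; x and y along its sides.
- inspection_plate: Black square granite inspection plate on three feet, fixed, 130 by 130 mm. Origin on the bench under its centre; its flat top is 20 mm above that; x and y along its sides.
- oil_bottle: Bystander: yellow oil bottle with a red cap, loose and upright, 46 mm diameter, 105 mm tall. Origin at the centre of its underside. The other tools on the bench are low, no more than about 45 mm high, except the grinder, tool box and stock bins along its edges.

How it is judged:
By the outcome, as a careful person would: the job done as asked, in the order asked, and still so for the second after the job is handed in, with the robot touching nothing.
It also fails if it takes over 128 s, if anything falls off the work surface, if the arm or the gripper's body presses on something with over 40 N, if the wrist force passes 120 N, or if a joint passes its speed limit or range.

## Robot

A 6-joint arm with a two-finger parallel gripper is mounted at the origin on the work surface. World frame = base frame: x ahead of the robot, y to its left, z up, the work surface at z = 0. Lengths are in m, angles in rad, forces in N, time in s.
With the tool pointing down it reaches from about 0.425 to 1.125 m from the base axis. Payload 14.9 kg.
Tool frame: the origin (TCP) lies at the very end of the fingers, on their centre line; the grasp point (between the pads) lies env.grip_depth behind it (env.grip_depth is the distance from the TCP to the grasp point, in m); z points along the fingers, y is the direction in which the jaws open and shut (so a half turn about z gives the same grasp; the last joint's range is limited). The gripper opens to 91 mm and grips with 3 to 60 N. Pads are 32 mm wide; open, the fingers measure 118 mm over their backs; the gripper's body (76 mm by 178 mm) begins 60 mm behind the grasp point.
Start: joints at [-1.225, 0.379, 1.734, -0, 1.028, -0.033], TCP at [0.259, -0.65, 0.214] pointing down, gripper open.
Joint ranges: [-2.77, 2.77], [-0.74, 2.19], [0, 2.66], [-1.06, 4.2], [0.31, 2.87], [-3.08, 3.08]. Speed limits (rad/s): [1.89, 1.89, 2.39, 3.14, 3.14, 3.14].

## Interface

Orientations are given as a 3x3 rotation matrix whose columns are the frame's x, y, z axes.
In Python, from bench import env, eyes gives the robot as it stands. The module is installed in compiled form; this text tells all that it offers.
- The arm moves only by the tool apply_moves, never from a script. Its arguments are lists of equal length, an entry for each row: "translation": the shift along the tool's x, y, z in mm, a list of three; "twist": the turn, a rotation vector about the tool's x, y, z in rad, a list of three; "gripper": the closure in counts, from 0 (fully open) to 255 (shut). In form: {"translation": [[x, y, z], ...], "twist": [[wx, wy, wz], ...], "gripper": [gripper, ...]}. A call has 1 to 12 rows; each row is the pose to reach, as a shift and turn from the pose commanded when the call began, along the tool's axes at that moment; what a row does not reach only later rows make up. A row lasts 1/10 s, in which the tool goes at most 50 mm and 8.59 degrees, less where a joint would pass 70% of its speed; a pose out of reach is approached as far as the arm can. A call with a gripper value outside its range is refused whole. The fingers move at their own pace and stop on an object; "squeeze" is the grip in N (left out, the last holds). Time passes only in rows, so rows that repeat a pose let the fingers close. It gives the time, the measured TCP pose, the force and the opening at its end, in the units of the state.
- env.sense(): the state, without advancing time (a new reading comes with each control period).
- eyes.camera(name): name is "side" or "top"; returns (picture, depth): 420x560x3 uint8, red, green, blue; 420x560 float32, m along the optical axis (not along the pixel's ray), 0 where there is no reading.
- eyes.calibration(name): a dict with "K" (3x3 intrinsics, pixels), "k1" (the pictures are not rectified: a ray, as slopes to the right and down, at radius r is drawn at 1 + k1 r^2 times it, then the intrinsics apply), "cam_to_world" (4x4, takes a point from camera to world coordinates). Camera axes: x right, y down, z forward; pixel columns grow to the right and rows downward; lengths in m; the calibration is good to about 2 mm. A picture is of the moment at which its call begins. calibration takes no time and is no camera call.
- env.finish_job(): hands the job in, once; it reports no verdict.
The state is a dict: "clock": time; "q": joint angles; "qd": joint speeds; "tau": joint torques, N m; "position": TCP position; "ee_rot": TCP orientation; "force": force on the tool from outside, world axes, zero at the start; "moment": the same for the moment, N m; "grip_width": finger opening in m.
Only numpy, scipy, OpenCV 4.12 (cv2) and the standard library are available. Lean on these libraries where they do the work, as an engineer would, in place of code of your own. Each camera call takes 0.05 s, during which the arm holds its last target.

## Working session

There is one attempt and no reset: what is moved stays moved. The work goes in short steps, Python scripts to look and compute and a tool call to move; the robot and the scene stay as the last step left them, time stands still between calls to the robot, and variables do not carry over. Pictures are saved under pics/ and viewed, and the job is handed in when it is done.

Besides the shell and the picture viewer there is one more tool, called after "Request:" as name(argument=value, ...) on one line, values as JSON. apply_moves: Moves the arm, as the interface text tells. Its arguments: {"type":"object","properties":{"translation":{"type":"array","items":{"type":"array","items":{"type":"number"}}},"twist":{"type":"array","items":{"type":"array","items":{"type":"number"}}},"gripper":{"type":"array","items":{"type":"number"}},"squeeze":{"type":"number"}},"required":["translation","twist","gripper"]}

```bash
mkdir -p pics; python3 - <<'E'
from bench import env, eyes
import cv2, numpy as np
for n in ("side","top"):
    p,d=eyes.camera(n); c=eyes.calibration(n)
    cv2.imwrite(f"pics/{n}0.png",p[:,:,::-1]); np.savez(f"{n}0.npz",p=p,d=d,**{k:c[k] for k in c})
    print(n,np.round(c["K"],1).tolist(),c["k1"],np.round(c["cam_to_world"],3).tolist())
s=env.sense();print(s, env.grip_depth)
E
```

```text
side [[451.7, 0.0, 275.8], [0.0, 451.7, 204.2], [0.0, 0.0, 1.0]] 0.04047231584395424 [[-0.868, -0.244, 0.433, 0.168], [-0.497, 0.437, -0.75, 0.718], [-0.006, -0.866, -0.5, 0.575], [0.0, 0.0, 0.0, 1.0]]
top [[461.8, 0.0, 281.9], [0.0, 461.8, 216.0], [0.0, 0.0, 1.0]] 0.007090540993140461 [[-0.02, -0.997, 0.074, 0.508], [-1.0, 0.02, -0.008, 0.006], [0.006, -0.074, -0.997, 1.144], [0.0, 0.0, 0.0, 1.0]]
{'clock': 0.1, 'q': array([-1.22529581e+00,  3.79384746e-01,  1.73473492e+00, -3.60594575e-05,
        1.02849413e+00, -3.32922476e-02]), 'qd': array([-7.60303488e-04, -9.88168385e-05,  8.11727803e-04,  3.20924289e-04,
        3.00922277e-04, -1.59359068e-03]), 'tau': array([-1.22930891e-03, -7.65039253e+01, -4.35294807e+01,  6.51847548e-02,
        3.98819649e-02,  3.89734069e-06]), 'position': array([ 0.25872739, -0.65003688,  0.21332762]), 'ee_rot': array([[ 9.29104859e-01,  3.69816198e-01, -3.74889513e-04],
       [ 3.69816388e-01, -9.29104373e-01,  9.50341904e-04],
       [ 3.14034353e-06, -1.02160757e-03, -9.99999478e-01]]), 'force': array([ 0.40358262, -0.44514358,  0.55064828]), 'moment': array([ 0.00704802, -0.01495629,  0.05546559]), 'grip_width': 0.09150864940232398} 0.0188
```

View pics/top0.png

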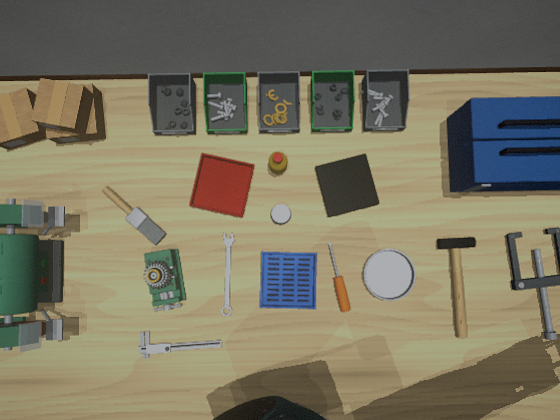

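View pics/side0.png

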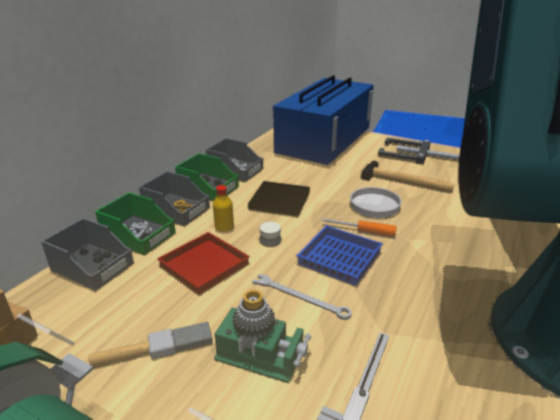

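The top view shows the vise and stack at about (156,275), red tray (222,185), black plate (347,185), blue basket (288,280), dish (388,274) and bottle (278,162). Next I'll measure them by segmentation.

```bash
cat > h.py <<'E'
import numpy as np, cv2
def load(n): 
    z=np.load(n); return {k:z[k] for k in z}
def undist(c,uv):
    K=c["K"];k=float(c["k1"])
    uv=np.atleast_2d(np.asarray(uv,float))
    return cv2.undistortPoints(uv[:,None,:],K,np.array([k,0,0,0.]))[:,0]
def onplane(c,uv,z):
    s=undist(c,uv);T=c["cam_to_world"];d=np.c_[s,np.ones(len(s))]@T[:3,:3].T
    t=(z-T[2,3])/d[:,2]; return T[:3,3]+d*t[:,None]
def cloud(c):
    d=c["d"];h,w=d.shape;v,u=np.mgrid[:h,:w]
    s=undist(c,np.c_[u.ravel(),v.ravel()]);P=np.c_[s,np.ones(len(s))]*d.reshape(-1,1)
    T=c["cam_to_world"];return (P@T[:3,:3].T+T[:3,3]).reshape(h,w,3)
def project(c,P):
    T=c["cam_to_world"];q=(np.atleast_2d(P)-T[:3,3])@T[:3,:3]
    s=q[:,:2]/q[:,2:];s=s*(1+float(c["k1"])*(s**2).sum(1,keepdims=True))
    return s*[c["K"][0,0],c["K"][1,1]]+[c["K"][0,2],c["K"][1,2]]
E
python3 - <<'E'
from h import *
c=load("top0.npz");p=c["p"].astype(int);W=cloud(c)
r,g,b=p[...,0],p[...,1],p[...,2]
box={"red":((185,145,260,222),(r>90)&(g<60),.021),"blue":((255,245,322,315),(b>r+40),.024),"plate":((308,148,385,222),(r<60)&(g<60),.020)}
for n,((x0,y0,x1,y1),m,z) in box.items():
    M=np.zeros(m.shape,np.uint8);M[y0:y1,x0:x1]=m[y0:y1,x0:x1]
    k=cv2.morphologyEx(M,cv2.MORPH_CLOSE,np.ones((5,5)))
    cs=max(cv2.findContours(k,0,2)[0],key=cv2.contourArea)
    P=onplane(c,cs[:,0],z)[:,:2]*1000
    R=cv2.minAreaRect(P.astype(np.float32));print(n,R, np.median(W[M>0][:,2]))
# dish
M=np.zeros(p.shape[:2],np.uint8)
Z=W[...,2];X=W[...,0];Y=W[...,1]
m=(Z>.010)&(Z<.04);M[240:308,355:420]=m[240:308,355:420]
P=onplane(c,np.argwhere(M>0)[:,::-1],.021);print("dish",cv2.minEnclosingCircle((P[:,:2]*1000).astype(np.float32)))
# stack
for lo in(.11,.097,.084,.070):
    mm=(Z>lo)&(abs(np.arange(560)[None]-156)<40)&(abs(np.arange(420)[:,None]-275)<40)
    Q=W[mm];print(lo,len(Q),Q.mean(0),cv2.minEnclosingCircle((Q[:,:2]*1000).astype(np.float32)) if len(Q) else '',Q[:,2].max())
mm=(Z>.06)&(abs(np.arange(560)[None]-278)<15)&(abs(np.arange(420)[:,None]-162)<20)
print("bottle",W[mm].mean(0))
bigs=cv2.resize(c["p"][235:320,120:200,::-1],None,fx=7,fy=7,interpolation=cv2.INTER_CUBIC);cv2.imwrite("pics/vise.png",bigs)
s=load("side0.npz");cv2.imwrite("pics/vise_s.png",cv2.resize(s["p"][280:385,205:315,::-1],None,fx=5,fy=5,interpolation=cv2.INTER_CUBIC))
W=cloud(s);Z=W[...,2]
for lo in(.11,.097,.084,.070):
    mm=(Z>lo)&(abs(np.arange(560)[None]-255)<40)&(abs(np.arange(420)[:,None]-310)<40)
    Q=W[mm];print(lo,len(Q),Q.mean(0),cv2.minEnclosingCircle((Q[:,:2]*1000).astype(np.float32)) if len(Q) else '',Q[:,2].max())
E
```

```text
red ((670.2506103515625, 143.32864379882812), (132.29295349121094, 132.02838134765625), 76.45108795166016) 0.003882986358164864
blue ((436.084228515625, -13.713180541992188), (133.15426635742188, 132.2472381591797), 87.56439208984375) 0.00421894079619034
plate ((663.7125854492188, -162.39942932128906), (127.61227416992188, 128.44615173339844), 13.485353469848633) 0.020604257157008532
dish ((443.5056457519531, -258.158203125), 62.99934005737305)
0.11 131 [0.46663968 0.23265788 0.31261106] ((480.01068115234375, 153.21722412109375), 149.47853088378906) 1.1438568857765141
0.097 304 [0.46157222 0.26161687 0.19447713] ((479.6484375, 156.38967895507812), 152.6636505126953) 1.1438568857765141
0.084 422 [0.46067603 0.26666153 0.16551592] ((479.3544616699219, 159.22573852539062), 155.50588989257812) 1.1438568857765141
0.07 604 [0.45953154 0.27037581 0.13903322] ((478.94586181640625, 162.71780395507812), 159.01438903808594) 1.1438568857765141
bottle [0.70917272 0.00681837 0.1075956 ]
0.11 244 [0.43122374 0.32750853 0.15636043] ((315.82952880859375, 495.9803466796875), 267.378662109375) 0.5752442251170994
0.097 575 [0.44436347 0.30808513 0.12604536] ((315.82952880859375, 495.9803466796875), 267.378662109375) 0.5752442251170994
0.084 882 [0.44657408 0.30487353 0.11360756] ((315.82952880859375, 495.9803466796875), 267.378662109375) 0.5752442251170994
0.07 1352 [0.4473466  0.30358156 0.10069188] ((317.9647216796875, 497.40301513671875), 267.3909606933594) 0.5752442251170994
```

View pics/vise.png

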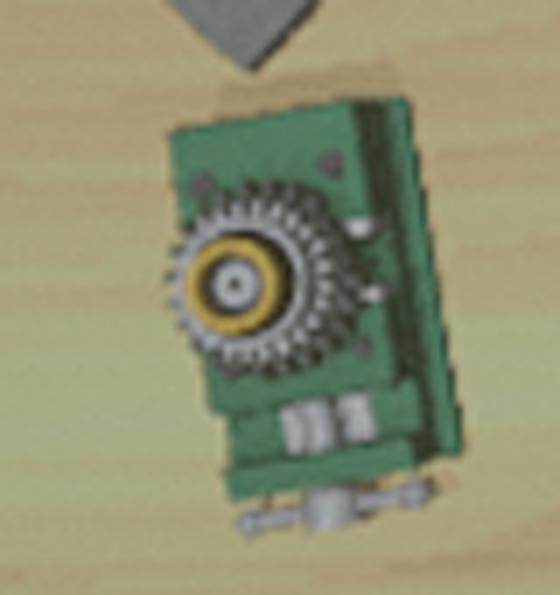

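View pics/vise_s.png

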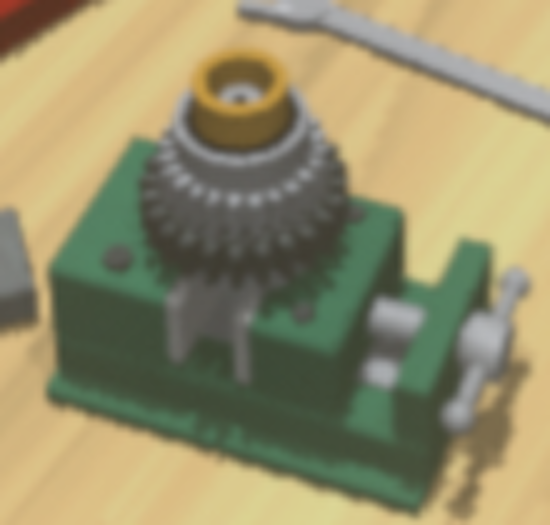

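```bash
python3 - <<'E'
from h import *
c=load("top0.npz");p=c["p"].astype(int)
r,g,b=p[...,0],p[...,1],p[...,2]
M=np.zeros(r.shape,np.uint8);m=(r-b>70)&(r-g>15);y0,y1,x0,x1=265,287,143,164;
M[y0:y1,x0:x1]=m[y0:y1,x0:x1]
uv=np.argwhere(M>0)[:,::-1];P=onplane(c,uv,.118)[:,:2]*1000
print(len(uv),cv2.minEnclosingCircle(P.astype(np.float32)),cv2.fitEllipse(cv2.convexHull(uv.astype(np.int32))))
e=cv2.fitEllipse(cv2.convexHull(uv.astype(np.int32)));print(onplane(c,[e[0]],.118))
for n in("top0","side0"):
    c=load(n+".npz");W=cloud(c);ok=c["d"]>0
    near=ok&(np.hypot(W[...,0]-.445,W[...,1]-.287)<.06)
    for lo,hi in((.113,.125),(.1,.108),(.088,.096),(.074,.083)):
        Q=W[near&(W[...,2]>lo)&(W[...,2]<hi)]
        print(n,lo,len(Q),Q.mean(0).round(4),np.round(cv2.minEnclosingCircle((Q[:,:2]*1000).astype(np.float32))[0],1),np.round(cv2.minEnclosingCircle((Q[:,:2]*1000).astype(np.float32))[1],1),np.percentile(Q[:,2],95))
s=load("side0.npz");print("collar topcentre in side from fit:")
p=s["p"].astype(int);m=(p[...,0]-p[...,2]>60)
M=np.zeros(m.shape,np.uint8);M[288:312,240:266]=m[288:312,240:266]
print(np.argwhere(M>0).min(0),np.argwhere(M>0).max(0))
print(onplane(s,[[205+240/5,280+88/5]],.118))
E
```

```text
43 ((457.68035888671875, 285.93133544921875), 14.278399467468262) ((152.66566467285156, 275.60467529296875), (11.634325981140137, 12.746410369873047), 178.93548583984375)
[[0.45742881 0.28556678 0.118     ]]
top0 0.113 82 [0.4568 0.2864 0.1181] [457.3 286.5] 14.8 0.12156589263468855
top0 0.1 136 [0.4574 0.2832 0.1046] [457.3 286.2] 21.0 0.10756696994283532
top0 0.088 94 [0.4583 0.281  0.0921] [456.6 287. ] 26.1 0.0949056531773876
top0 0.074 157 [0.4563 0.2799 0.0782] [457.  287.1] 32.7 0.08164690351970427
side0 0.113 160 [0.4578 0.2881 0.1161] [457.6 286.9] 15.6 0.11776578100271592
side0 0.1 240 [0.4542 0.294  0.1035] [458.1 287.8] 21.1 0.1070825594990444
side0 0.088 232 [0.4514 0.2981 0.0912] [458.3 287.8] 26.1 0.09516543825222398
side0 0.074 360 [0.4498 0.3009 0.0774] [458.2 287.7] 32.4 0.08182830871923687
collar topcentre in side from fit:
[288 240] [307 265]
[[0.45465212 0.29108867 0.118     ]]
```

Each view gives the stack axis within about 1 mm of (0.457, 0.287), with ring diameters and heights matching the spec. The first move swings round the base and aligns the jaws with world x.

Request:
apply_moves(translation=[[418,-264,0],[418,-264,0],[418,-264,0],[418,-264,0],[418,-264,0],[418,-264,0],[418,-264,0],[418,-264,0],[418,-264,0],[418,-264,0],[418,-264,0],[418,-264,0]], twist=[[0,0,-0.1],[0,0,-0.2],[0,0,-0.3],[0,0,-0.4],[0,0,-0.5],[0,0,-0.6],[0,0,-0.7],[0,0,-0.8],[0,0,-0.9],[0,0,-1.0],[0,0,-1.1],[0,0,-1.192]], gripper=[0,0,0,0,0,0,0,0,0,0,0,0])

```text
clock: 1.3
position: [0.5501, -0.2491, 0.2136]
ee_rot: [[-0.006, 1.0, -0.001], [1.0, 0.006, 0.0], [0.0, -0.0, -1.0]]
force: [-0.9, -1.0, -0.2]
grip_width: 0.0917
```

```bash
cat > d.py <<'E'
import sys,numpy as np
from bench import env
s=env.sense();R=s["ee_rot"];np.set_printoptions(precision=4,suppress=True)
print("t",s["clock"],"pos",s["position"],"F",s["force"],"w",s["grip_width"],"q",s["q"]);print(R)
for a in sys.argv[1:]:
    t=np.array([float(x) for x in a.split(",")]);print(a,"tool mm",(R.T@(t-s["position"])*1000).round(1))
E
python3 d.py 0.55,0.05,0.2 0.457,0.287,0.16
```

```text
t 1.3 pos [ 0.5501 -0.2491  0.2136] F [-0.9119 -0.9743 -0.1611] w 0.09168423941723915 q [-0.4637  0.2308  1.9331  0.      0.9782 -0.4702]
[[-0.0065  1.     -0.0005]
 [ 1.      0.0065  0.0003]
 [ 0.0003 -0.0005 -1.    ]]
0.55,0.05,0.2 tool mm [299.1   1.8  13.7]
0.457,0.287,0.16 tool mm [536.7 -89.7  53.8]
```

Request:
apply_moves(translation=[[537,-90,40],[537,-90,40],[537,-90,40],[537,-90,40],[537,-90,40],[537,-90,40],[537,-90,40],[537,-90,40],[537,-90,40],[537,-90,40],[537,-90,50],[537,-90,54]], twist=[[0,0,0],[0,0,0],[0,0,0],[0,0,0],[0,0,0],[0,0,0],[0,0,0],[0,0,0],[0,0,0],[0,0,0],[0,0,0],[0,0,0]], gripper=[0,0,0,0,0,0,0,0,0,0,0,0])

```text
clock: 2.5
position: [0.4583, 0.2903, 0.159]
ee_rot: [[-0.004, 1.0, -0.001], [1.0, 0.004, 0.0], [0.0, -0.001, -1.0]]
force: [0.7, -0.5, 0.1]
grip_width: 0.0912
```

```bash
python3 d.py 0.4573,0.2868,0.106
python3 - <<'E'
from bench import env, eyes
import cv2, numpy as np
for n in ("side","top"):
    p,d=eyes.camera(n); c=eyes.calibration(n)
    np.savez(f"{n}1.npz",p=p,d=d,**{k:c[k] for k in c})
    x,y,X,Y=(190,220,340,370) if n=="side" else (90,210,230,340)
    cv2.imwrite(f"pics/{n}1.png",cv2.resize(p[y:Y,x:X,::-1],None,fx=4,fy=4,interpolation=cv2.INTER_CUBIC))
E
```

```text
t 2.5 pos [0.4583 0.2903 0.159 ] F [ 0.6731 -0.5491  0.1266] w 0.09116724218231284 q [0.5215 0.2105 2.0796 0.0005 0.852  0.5172]
[[-0.004   1.     -0.0006]
 [ 1.      0.004   0.0001]
 [ 0.0001 -0.0006 -1.    ]]
0.4573,0.2868,0.106 tool mm [-3.5 -1.  53. ]
```

View pics/side1.png

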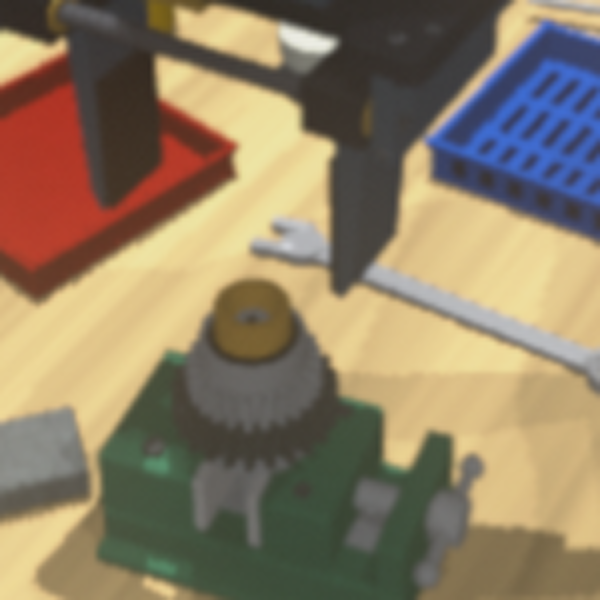

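```bash
python3 - <<'E'
from h import *
c=load("side1.npz");t=np.array([.4583,.2903,.159])
print(project(c,[t+[.0455,0,0],t-[.0455,0,0],t+[.0455,.016,0],t-[.0455,-.016,0],[.457,.287,.118]]))
c=load("top1.npz");print(project(c,[[.457,.287,.118]]))
E
python3 d.py 0.4573,0.2868,0.106
```

```text
[[224.58293296 265.30068305]
 [277.59558651 284.90979208]
 [218.21449531 271.19313695]
 [271.86102999 291.55108791]
 [253.13581045 295.45464095]]
[[152.01240662 275.81461404]]
t 2.6 pos [0.4587 0.2868 0.159 ] F [-0.2578 -0.5981  0.1902] w 0.0911999539182224 q [ 0.5158  0.2087  2.0818 -0.0001  0.853   0.5138]
[[-0.0021  1.     -0.0016]
 [ 1.      0.0021 -0.001 ]
 [-0.001  -0.0016 -1.    ]]
0.4573,0.2868,0.106 tool mm [ 0.  -1.3 53. ]
```

The side view shows the open fingers straddling the stack, with tip corners near (217,271) and (276,292), as projected. Now I'll descend and grip the collar.

Request:
apply_moves(translation=[[0,-1,15],[0,-1,30],[0,-1,42],[0,-1,50],[0,-1,53],[0,-1,53],[0,-1,53],[0,-1,53],[0,-1,53],[0,-1,53],[0,-1,53],[0,-1,53]], twist=[[0,0,0],[0,0,0],[0,0,0],[0,0,0],[0,0,0],[0,0,0],[0,0,0],[0,0,0],[0,0,0],[0,0,0],[0,0,0],[0,0,0]], gripper=[0,0,0,0,0,0,100,150,190,230,230,230], squeeze=15)

```text
clock: 3.8
position: [0.4586, 0.2865, 0.107]
ee_rot: [[0.0, 1.0, 0.0], [1.0, -0.0, 0.0], [0.0, 0.0, -1.0]]
force: [0.7, 0.2, 0.1]
grip_width: 0.0462
```

```bash
python3 d.py
```

```text
t 3.8 pos [0.4586 0.2865 0.107 ] F [0.706  0.167  0.1088] w 0.04616170696697899 q [0.5153 0.292  2.0989 0.     0.7506 0.5153]
[[ 0.      1.      0.0001]
 [ 1.     -0.      0.0001]
 [ 0.0001  0.0001 -1.    ]]
```

Still closing; give it more rows.

Request:
apply_moves(translation=[[0,-1,1],[0,-1,1],[0,-1,1],[0,-1,1],[0,-1,1],[0,-1,1],[0,-1,1],[0,-1,1]], twist=[[0,0,0],[0,0,0],[0,0,0],[0,0,0],[0,0,0],[0,0,0],[0,0,0],[0,0,0]], gripper=[230,230,230,230,230,230,230,230])

```text
clock: 4.6
position: [0.4576, 0.2865, 0.1059]
ee_rot: [[-0.0, 1.0, 0.0], [1.0, 0.0, 0.0], [0.0, 0.0, -1.0]]
force: [-0.2, -1.3, -0.8]
grip_width: 0.0298
```

```bash
python3 d.py
```

```text
t 4.6 pos [0.4576 0.2865 0.1059] F [-0.1579 -1.3165 -0.8133] w 0.029752666821469046 q [0.5162 0.2926 2.1008 0.     0.7482 0.5162]
[[-0.  1.  0.]
 [ 1.  0.  0.]
 [ 0.  0. -1.]]
```

Request:
apply_moves(translation=[[0,0,-4],[0,0,-12],[0,0,-25],[0,0,-45],[0,0,-60],[-45,0,-60],[-95,0,-60],[-145,0,-60],[-195,0,-60],[-245,-10,-60],[-295,-14,-60],[-345,-14,-60]], twist=[[0,0,0],[0,0,0],[0,0,0],[0,0,0],[0,0,0],[0,0,0],[0,0,0],[0,0,0],[0,0,0],[0,0,0],[0,0,0],[0,0,0]], gripper=[230,230,230,230,230,230,230,230,230,230,230,230])

```text
clock: 5.8
position: [0.443, -0.0592, 0.167]
ee_rot: [[-0.0, 1.0, 0.001], [1.0, 0.0, -0.0], [-0.0, 0.001, -1.0]]
force: [2.3, 0.0, -0.7]
grip_width: 0.0291
```

```bash
python3 d.py 0.4435,-0.258,0.06
python3 - <<'E'
from bench import env, eyes
import cv2, numpy as np
for n in ("side",):
    p,d=eyes.camera(n); c=eyes.calibration(n)
    np.savez(f"{n}2.npz",p=p,d=d,**{k:c[k] for k in c})
    cv2.imwrite(f"pics/{n}2.png",p[:,:,::-1])
E
```

```text
t 5.8 pos [ 0.443  -0.0592  0.167 ] F [ 2.2637  0.0052 -0.7305] w 0.029132855949623764 q [-0.1851  0.0412  2.2575  0.      0.8416 -0.1853]
[[-0.0002  1.      0.0013]
 [ 1.      0.0002 -0.0002]
 [-0.0002  0.0013 -1.    ]]
0.4435,-0.258,0.06 tool mm [-198.7    0.3  107.1]
```

View pics/side2.png

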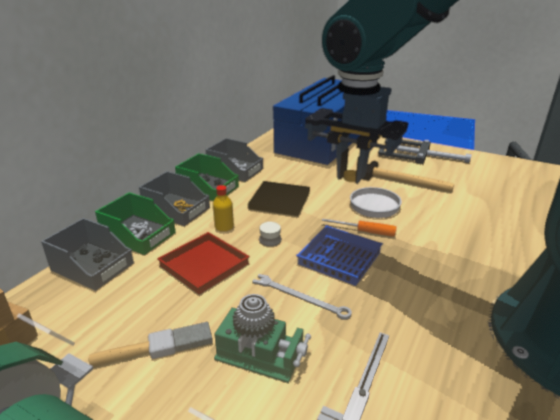

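The collar is in the fingers at about (350,175) and the bearing is now on top of the stack at (254,305). I'll cross-check the dish and trays from the side view's depth, then move over the dish.

```bash
python3 - <<'E'
from h import *
for n in("top0","side2"):
    c=load(n+".npz");W=cloud(c);ok=c["d"]>0
    for nm,ctr,lo,hi,rad in(("dish",(.4435,-.258),.015,.028,.075),("red",(.670,.143),.015,.027,.1),("blue",(.436,-.014),.017,.03,.1),("plate",(.664,-.162),.014,.027,.1)):
        Q=W[ok&(np.hypot(W[...,0]-ctr[0],W[...,1]-ctr[1])<rad)&(W[...,2]>lo)&(W[...,2]<hi)]
        P=(Q[:,:2]*1000).astype(np.float32)
        print(n,nm,len(Q),cv2.minEnclosingCircle(P) if nm=="dish" else cv2.minAreaRect(P))
E
```

```text
top0 dish 330 ((442.9639892578125, -257.9278564453125), 63.42273712158203)
top0 red 490 ((669.306884765625, 144.83554077148438), (135.11279296875, 134.98423767089844), 76.24745178222656)
top0 blue 482 ((434.799560546875, -12.959060668945312), (134.2803955078125, 134.33917236328125), 87.48956298828125)
top0 plate 2767 ((663.7418212890625, -162.78689575195312), (130.27603149414062, 131.5498504638672), 13.290218353271484)
side2 dish 288 ((444.10198974609375, -258.3645935058594), 65.98046112060547)
side2 red 578 ((671.0286254882812, 145.66061401367188), (135.99095153808594, 138.06678771972656), 76.5361328125)
side2 blue 630 ((436.1707763671875, -13.518058776855469), (141.37246704101562, 135.71331787109375), 87.348388671875)
side2 plate 1334 ((666.2376708984375, -160.44229125976562), (131.81259155273438, 134.45018005371094), 14.394083023071289)
```

Request:
apply_moves(translation=[[-50,0,0],[-100,0,0],[-150,0,0],[-190,0,20],[-199,0,50],[-199,0,80],[-199,0,107],[-199,0,125],[-199,0,140],[-199,0,145],[-199,0,145],[-199,0,145]], twist=[[0,0,0],[0,0,0],[0,0,0],[0,0,0],[0,0,0],[0,0,0],[0,0,0],[0,0,0],[0,0,0],[0,0,0],[0,0,0],[0,0,0]], gripper=[230,230,230,230,230,230,230,230,230,230,230,230])

```text
clock: 7.05
position: [0.4442, -0.2566, 0.0218]
ee_rot: [[-0.0, 1.0, 0.001], [1.0, 0.0, -0.001], [-0.001, 0.001, -1.0]]
force: [-0.1, 0.1, -0.9]
grip_width: 0.029
```

```bash
python3 d.py 0.4435,-0.258,0.006
python3 - <<'E'
from bench import env, eyes
import cv2, numpy as np
for n in ("side",):
    p,d=eyes.camera(n); c=eyes.calibration(n)
    np.savez(f"{n}3.npz",p=p,d=d,**{k:c[k] for k in c})
    cv2.imwrite(f"pics/{n}3.png",cv2.resize(p[140:240,300:450,::-1],None,fx=5,fy=5,interpolation=cv2.INTER_CUBIC))
E
```

```text
t 7.05 pos [ 0.4442 -0.2566  0.0218] F [-0.1423  0.0824 -0.8693] w 0.02898938193219452 q [-0.5694  0.4156  2.1584  0.      0.5665 -0.5695]
[[-0.0001  1.      0.0009]
 [ 1.      0.0001 -0.0006]
 [-0.0006  0.0009 -1.    ]]
0.4435,-0.258,0.006 tool mm [-1.3 -0.7 15.8]
```

View pics/side3.png

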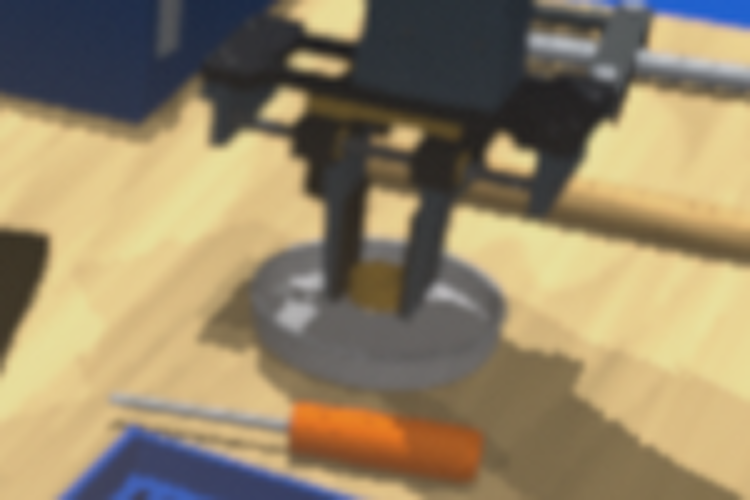

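The collar is inside the dish, around the middle. I'll lower gently and watch the force.

Request:
apply_moves(translation=[[-1,-1,5],[-1,-1,9],[-1,-1,12],[-1,-1,14],[-1,-1,15],[-1,-1,15.5],[-1,-1,15.5],[-1,-1,15.5]], twist=[[0,0,0],[0,0,0],[0,0,0],[0,0,0],[0,0,0],[0,0,0],[0,0,0],[0,0,0]], gripper=[230,230,230,230,230,230,230,230])

```text
clock: 7.9
position: [0.4425, -0.2573, 0.0056]
ee_rot: [[-0.0, 1.0, -0.0], [1.0, 0.0, 0.0], [0.0, -0.0, -1.0]]
force: [-2.4, 1.9, 7.1]
grip_width: 0.0293
```

```bash
python3 d.py
```

```text
t 7.9 pos [ 0.4425 -0.2573  0.0056] F [-2.4426  1.9334  7.1208] w 0.029294979269707644 q [-0.5723  0.4476  2.1575 -0.      0.5368 -0.5723]
[[-0.      1.     -0.0003]
 [ 1.      0.      0.0002]
 [ 0.0002 -0.0003 -1.    ]]
```

Request:
apply_moves(translation=[[0,0,-0.3],[0,0,-0.3],[0,0,-0.3],[0,0,-0.3],[0,0,-0.3],[0,0,-5],[0,0,-20],[0,0,-50],[0,0,-90],[0,0,-130]], twist=[[0,0,0],[0,0,0],[0,0,0],[0,0,0],[0,0,0],[0,0,0],[0,0,0],[0,0,0],[0,0,0],[0,0,0]], gripper=[160,120,115,115,115,115,115,115,100,60])

```text
clock: 8.9
position: [0.4422, -0.2571, 0.1369]
ee_rot: [[-0.0, 1.0, -0.001], [1.0, 0.0, 0.0], [0.0, -0.001, -1.0]]
force: [1.2, -0.1, -0.1]
grip_width: 0.0609
```

```bash
python3 d.py 0.4573,0.2868,0.16
python3 - <<'E'
from bench import env, eyes
import cv2, numpy as np
for n in ("side","top"):
    p,d=eyes.camera(n); c=eyes.calibration(n)
    np.savez(f"{n}4.npz",p=p,d=d,**{k:c[k] for k in c})
    cv2.imwrite(f"pics/{n}4.png",p[:,:,::-1])
a=cv2.imread("pics/side4.png");b=cv2.imread("pics/top4.png")
cv2.imwrite("pics/both4.png",np.hstack([cv2.resize(a[150:250,320:440],None,fx=3,fy=3),cv2.resize(b[225:325,330:450],None,fx=3,fy=3)]))
E
```

```text
t 8.9 pos [ 0.4422 -0.2571  0.1369] F [ 1.2025 -0.0893 -0.1016] w 0.06092312712654796 q [-0.5722  0.1992  2.1472 -0.      0.796  -0.5723]
[[-0.      1.     -0.0007]
 [ 1.      0.      0.0004]
 [ 0.0004 -0.0007 -1.    ]]
0.4573,0.2868,0.16 tool mm [543.9  15.1 -22.9]
```

View pics/both4.png

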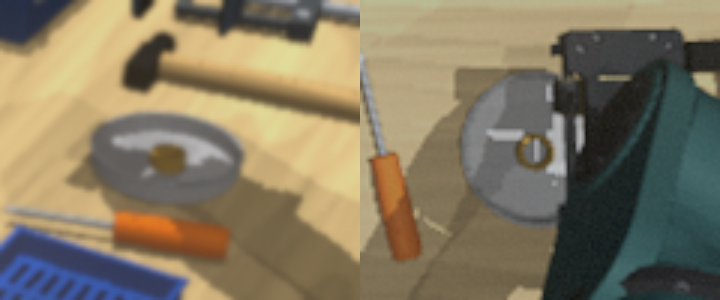

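The collar lies flat in the dish, at about (375,202) in the side view. Back to the stack for the bearing.

Request:
apply_moves(translation=[[45,0,-20],[95,0,-23],[145,0,-23],[195,0,-23],[245,2,-23],[295,5,-23],[345,8,-23],[395,10,-23],[445,13,-23],[495,15,-23],[535,15,-23],[544,15,-23]], twist=[[0,0,0],[0,0,0],[0,0,0],[0,0,0],[0,0,0],[0,0,0],[0,0,0],[0,0,0],[0,0,0],[0,0,0],[0,0,0],[0,0,0]], gripper=[20,20,20,20,20,20,20,20,20,20,20,20])

```text
clock: 10.2
position: [0.4573, 0.2899, 0.1582]
ee_rot: [[-0.003, 1.0, 0.0], [1.0, 0.003, 0.0], [0.0, 0.0, -1.0]]
force: [-0.0, -0.3, -1.0]
grip_width: 0.0841
```

```bash
python3 d.py 0.4573,0.2868,0.094
```

```text
t 10.2 pos [0.4573 0.2899 0.1582] F [-0.0229 -0.296  -1.0302] w 0.08405412546863246 q [0.5219 0.2097 2.0823 0.0004 0.8492 0.5188]
[[-0.0028  1.      0.0002]
 [ 1.      0.0028  0.0004]
 [ 0.0004  0.0002 -1.    ]]
0.4573,0.2868,0.094 tool mm [-3.2 -0.  64.2]
```

Request:
apply_moves(translation=[[0,0,10],[0,0,30],[0,0,48],[0,0,60],[0,0,64],[0,0,64],[0,0,64],[0,0,64],[0,0,64],[0,0,64],[0,0,64],[0,0,64]], twist=[[0,0,0],[0,0,0],[0,0,0],[0,0,0],[0,0,0],[0,0,0],[0,0,0],[0,0,0],[0,0,0],[0,0,0],[0,0,0],[0,0,0]], gripper=[20,20,20,20,20,70,100,130,150,180,200,200], squeeze=20)

```text
clock: 11.4
position: [0.4578, 0.2867, 0.0947]
ee_rot: [[-0.0, 1.0, 0.0], [1.0, 0.0, 0.0], [0.0, 0.0, -1.0]]
force: [-1.2, -1.1, 4.0]
grip_width: 0.0414
```

Request:
apply_moves(translation=[[0,0,0],[0,0,0],[0,0,0],[0,0,0]], twist=[[0,0,0],[0,0,0],[0,0,0],[0,0,0]], gripper=[200,200,200,200])

```text
clock: 11.8
position: [0.4578, 0.2867, 0.0947]
ee_rot: [[-0.0, 1.0, 0.0], [1.0, 0.0, 0.0], [0.0, 0.0, -1.0]]
force: [-0.7, -1.6, 6.0]
grip_width: 0.0416
```

```bash
python3 d.py 0.670,0.144,0.06
```

```text
t 11.8 pos [0.4578 0.2867 0.0947] F [-0.6878 -1.5778  6.0426] w 0.04162905976667494 q [0.5164 0.3123 2.1025 0.     0.7265 0.5163]
[[-0.      1.      0.0003]
 [ 1.      0.      0.0002]
 [ 0.0002  0.0003 -1.    ]]
0.670,0.144,0.06 tool mm [-142.7  212.2   34.7]
```

Request:
apply_moves(translation=[[0,0,-4],[0,0,-12],[0,0,-30],[0,0,-55],[0,0,-70],[-25,38,-70],[-50,75,-70],[-78,116,-70],[-106,158,-70],[-130,195,-70],[-143,212,-60],[-143,212,-60]], twist=[[0,0,0],[0,0,0],[0,0,0],[0,0,0],[0,0,0],[0,0,0],[0,0,0],[0,0,0],[0,0,0],[0,0,0],[0,0,0],[0,0,0]], gripper=[200,200,200,200,200,200,200,200,200,200,200,200])

```text
clock: 13.0
position: [0.671, 0.1416, 0.1534]
ee_rot: [[0.002, 1.0, -0.001], [1.0, -0.002, -0.0], [-0.0, -0.001, -1.0]]
force: [-0.7, -0.0, -1.5]
grip_width: 0.0419
```

```bash
python3 d.py 0.670,0.144,0.02
python3 - <<'E'
from bench import env, eyes
import cv2, numpy as np
for n in ("side",):
    p,d=eyes.camera(n); c=eyes.calibration(n)
    np.savez(f"{n}5.npz",p=p,d=d,**{k:c[k] for k in c})
    cv2.imwrite(f"pics/{n}5.png",p[:,:,::-1])
E
```

```text
t 13.0 pos [0.671  0.1416 0.1534] F [-0.7269 -0.0025 -1.513 ] w 0.04190758145017885 q [ 0.1741  0.428   1.7897 -0.0002  0.9245  0.1765]
[[ 0.0023  1.     -0.0006]
 [ 1.     -0.0023 -0.0003]
 [-0.0003 -0.0006 -1.    ]]
0.670,0.144,0.02 tool mm [  2.4  -0.9 133.4]
```

View pics/side5.png

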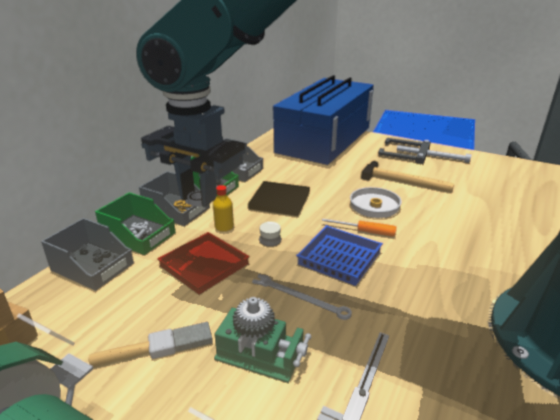

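The bearing is held above the red tray, and the stack is left with its two gears. Before descending I'll check whether the gripper body clears the bins.

```bash
python3 - <<'E'
from h import *
c=load("top0.npz");W=cloud(c);ok=c["d"]>0
for a,b in((.06,.25),(-.25,-.08)):
  m=ok&(W[...,0]>.7)&(W[...,0]<.95)&(W[...,1]>a)&(W[...,1]<b)&(W[...,2]>.03)
  Q=W[m];Q=Q[~(np.hypot(Q[:,0]-.709,Q[:,1]-.007)<.05)];print(len(Q),Q[:,0].min(),Q[:,2].max(),Q[Q[:,2]>.05][:,0].min())
E
```

```text
1077 0.8012511347467219 0.07861289414519512 0.8340763975124263
961 0.8009398637076088 0.07794351835695523 0.8313512355355916
```

Bins start at x = 0.80, and the body only reaches 0.76, so it's clear. Descending.

Request:
apply_moves(translation=[[0,0,20],[0,0,50],[0,0,80],[0,0,105],[0,0,122],[0,0,132],[0,0,138],[0,0,143],[0,0,146],[0,0,148],[0,0,148],[0,0,148]], twist=[[0,0,0],[0,0,0],[0,0,0],[0,0,0],[0,0,0],[0,0,0],[0,0,0],[0,0,0],[0,0,0],[0,0,0],[0,0,0],[0,0,0]], gripper=[200,200,200,200,200,200,200,200,200,200,200,200])

```text
clock: 14.25
position: [0.6698, 0.1436, 0.0068]
ee_rot: [[0.0, 1.0, 0.0], [1.0, -0.0, 0.0], [0.0, 0.0, -1.0]]
force: [-0.7, -0.5, -1.0]
grip_width: 0.0414
```

```bash
python3 d.py 0.670,0.144,0.005
```

```text
t 14.25 pos [0.6698 0.1436 0.0068] F [-0.6653 -0.5458 -1.0348] w 0.041394060902748615 q [0.1772 0.6315 1.806  0.     0.7036 0.1773]
[[ 0.0001  1.      0.0005]
 [ 1.     -0.0001  0.0001]
 [ 0.0001  0.0005 -1.    ]]
0.670,0.144,0.005 tool mm [0.4 0.1 1.8]
```

Request:
apply_moves(translation=[[0,0,0.5],[0,0,1.0],[0,0,1.5],[0,0,1.5],[0,0,1.5]], twist=[[0,0,0],[0,0,0],[0,0,0],[0,0,0],[0,0,0]], gripper=[200,200,200,200,200])

```text
clock: 14.75
position: [0.6698, 0.1437, 0.0057]
ee_rot: [[-0.0, 1.0, 0.0], [1.0, 0.0, 0.0], [0.0, 0.0, -1.0]]
force: [-4.2, -2.0, 9.8]
grip_width: 0.0415
```

Contact at 10 N, so I'll release. Opening to about 57 mm is enough.

Request:
apply_moves(translation=[[0,0,-0.4],[0,0,-0.4],[0,0,-0.4],[0,0,-0.4],[0,0,-0.4],[0,0,-5],[0,0,-20],[0,0,-50],[0,0,-90],[0,0,-130],[0,0,-155]], twist=[[0,0,0],[0,0,0],[0,0,0],[0,0,0],[0,0,0],[0,0,0],[0,0,0],[0,0,0],[0,0,0],[0,0,0],[0,0,0]], gripper=[130,100,95,95,95,95,95,95,70,40,10])

```text
clock: 15.85
position: [0.6707, 0.1438, 0.1645]
ee_rot: [[-0.0, 1.0, 0.004], [1.0, 0.0, 0.001], [0.001, 0.004, -1.0]]
force: [0.2, 0.1, -0.1]
grip_width: 0.0783
```

```bash
python3 d.py 0.4575,0.2868,0.16
python3 - <<'E'
from bench import env, eyes
import cv2, numpy as np
for n in ("side","top"):
    p,d=eyes.camera(n); c=eyes.calibration(n)
    np.savez(f"{n}6.npz",p=p,d=d,**{k:c[k] for k in c})
    cv2.imwrite(f"pics/{n}6.png",p[:,:,::-1])
a=cv2.imread("pics/side6.png");b=cv2.imread("pics/top6.png")
cv2.imwrite("pics/both6.png",np.hstack([cv2.resize(a[200:340,150:290],None,fx=2.7,fy=2.7),cv2.resize(b[140:280,130:270],None,fx=2.7,fy=2.7)]))
E
```

```text
t 15.85 pos [0.6707 0.1438 0.1645] F [ 0.2428  0.1248 -0.1254] w 0.07827483958403517 q [0.1773 0.4129 1.7881 0.     0.9368 0.1772]
[[-0.      1.      0.0037]
 [ 1.      0.      0.0007]
 [ 0.0007  0.0037 -1.    ]]
0.4575,0.2868,0.16 tool mm [ 143.  -213.2    3.8]
```

View pics/both6.png

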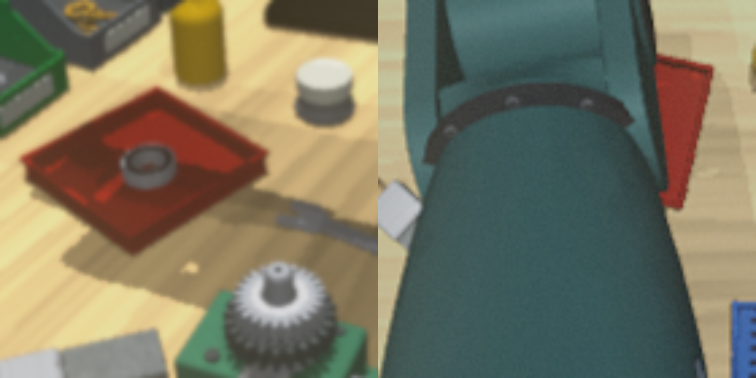

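The bearing lies flat in the middle of the tray, at about (205,261) in the side view. Next the small gear.

Request:
apply_moves(translation=[[27,-40,0],[55,-80,2],[82,-120,4],[108,-160,4],[130,-195,4],[143,-213,4],[143,-213,4],[143,-213,4]], twist=[[0,0,0],[0,0,0],[0,0,0],[0,0,0],[0,0,0],[0,0,0],[0,0,0],[0,0,0]], gripper=[10,10,10,10,10,10,10,10])

```text
clock: 16.75
position: [0.4565, 0.2868, 0.1561]
ee_rot: [[-0.001, 1.0, 0.0], [1.0, 0.001, 0.0], [0.0, 0.0, -1.0]]
force: [0.3, -0.5, 0.2]
grip_width: 0.0873
```

```bash
python3 d.py 0.4575,0.2868,0.0800
```

```text
t 16.75 pos [0.4565 0.2868 0.1561] F [ 0.2845 -0.4756  0.1513] w 0.08734927545208496 q [ 0.5177  0.2094  2.0876 -0.0001  0.8443  0.5167]
[[-0.001   1.      0.0002]
 [ 1.      0.001   0.    ]
 [ 0.      0.0002 -1.    ]]
0.4575,0.2868,0.0800 tool mm [ 0.   1.  76.1]
```

Request:
apply_moves(translation=[[0,1,15],[0,1,35],[0,1,55],[0,1,68],[0,1,75],[0,1,75.5],[0,1,75.5],[0,1,75.5],[0,1,75.5],[0,1,75.5],[0,1,75.5],[0,1,75.5]], twist=[[0,0,0],[0,0,0],[0,0,0],[0,0,0],[0,0,0],[0,0,0],[0,0,0],[0,0,0],[0,0,0],[0,0,0],[0,0,0],[0,0,0]], gripper=[10,10,10,10,10,10,40,70,90,100,110,130], squeeze=30)

```text
clock: 17.95
position: [0.4579, 0.2868, 0.0808]
ee_rot: [[-0.0, 1.0, 0.001], [1.0, 0.0, 0.0], [0.0, 0.001, -1.0]]
force: [1.1, -0.0, 3.6]
grip_width: 0.0511
```

Request:
apply_moves(translation=[[0,0,0],[0,0,0],[0,0,0],[0,0,0],[0,0,0]], twist=[[0,0,0],[0,0,0],[0,0,0],[0,0,0],[0,0,0]], gripper=[150,170,180,180,180])

```text
clock: 18.45
position: [0.4579, 0.2868, 0.0807]
ee_rot: [[0.0, 1.0, 0.001], [1.0, -0.0, 0.0], [0.0, 0.001, -1.0]]
force: [-0.6, -0.7, 6.0]
grip_width: 0.0507
```

```bash
python3 d.py 0.4355,-0.0135,0.13
```

```text
t 18.45 pos [0.4579 0.2868 0.0807] F [-0.555  -0.6544  5.957 ] w 0.050659486010289065 q [0.5164 0.3369 2.1043 0.     0.6997 0.5164]
[[ 0.      1.      0.0005]
 [ 1.     -0.      0.0003]
 [ 0.0003  0.0005 -1.    ]]
0.4355,-0.0135,0.13 tool mm [-300.3  -22.4  -49.4]
```

Request:
apply_moves(translation=[[0,0,-4],[0,0,-12],[0,0,-30],[0,0,-55],[0,0,-70],[-40,-2,-70],[-88,-6,-70],[-135,-10,-70],[-182,-14,-70],[-230,-18,-70],[-275,-22,-70],[-301,-22,-70]], twist=[[0,0,0],[0,0,0],[0,0,0],[0,0,0],[0,0,0],[0,0,0],[0,0,0],[0,0,0],[0,0,0],[0,0,0],[0,0,0],[0,0,0]], gripper=[180,180,180,180,180,180,180,180,180,180,180,180])

```text
clock: 19.65
position: [0.4347, -0.0168, 0.1507]
ee_rot: [[0.001, 1.0, -0.0], [1.0, -0.001, -0.0], [-0.0, -0.0, -1.0]]
force: [0.4, -0.6, -1.2]
grip_width: 0.0504
```

```bash
python3 d.py 0.4355,-0.0135,0.0057
python3 - <<'E'
from bench import env, eyes
import cv2, numpy as np
p,d=eyes.camera("side");cv2.imwrite("pics/side7.png",p[:,:,::-1])
E
```

```text
t 19.65 pos [ 0.4347 -0.0168  0.1507] F [ 0.408  -0.5712 -1.1595] w 0.0504129329325747 q [-0.0921  0.0511  2.2863 -0.0002  0.8042 -0.0905]
[[ 0.0014  1.     -0.    ]
 [ 1.     -0.0014 -0.0002]
 [-0.0002 -0.     -1.    ]]
0.4355,-0.0135,0.0057 tool mm [  3.3   0.8 145. ]
```

View pics/side7.png

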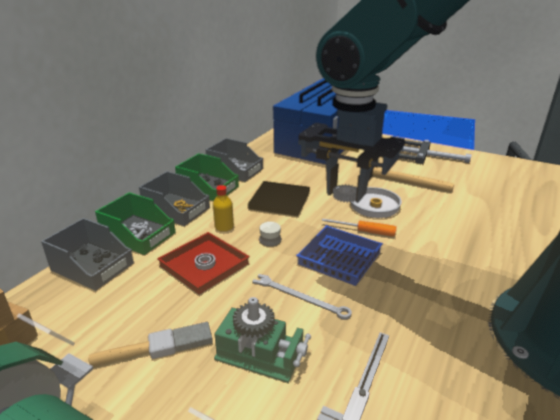

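The small gear is held at about (347,190), and the large gear alone is left on the shaft. Lowering into the basket.

Request:
apply_moves(translation=[[0,1,20],[0,1,50],[0,1,80],[0,1,105],[0,1,122],[0,1,132],[0,1,137],[0,1,140],[0,1,142],[0,1,143],[0,1,143],[0,1,143]], twist=[[0,0,0],[0,0,0],[0,0,0],[0,0,0],[0,0,0],[0,0,0],[0,0,0],[0,0,0],[0,0,0],[0,0,0],[0,0,0],[0,0,0]], gripper=[180,180,180,180,180,180,180,180,180,180,180,180])

```text
clock: 20.9
position: [0.4368, -0.0144, 0.0077]
ee_rot: [[0.0, 1.0, 0.001], [1.0, -0.0, -0.0], [-0.0, 0.001, -1.0]]
force: [-0.6, -0.6, -2.4]
grip_width: 0.0505
```

```bash
python3 d.py 0.4355,-0.0135,0.0057
```

```text
t 20.9 pos [ 0.4368 -0.0144  0.0077] F [-0.564  -0.5861 -2.3838] w 0.05053023738614299 q [-0.0863  0.3656  2.301   0.      0.4744 -0.0863]
[[ 0.0001  1.      0.0006]
 [ 1.     -0.0001 -0.    ]
 [-0.      0.0006 -1.    ]]
0.4355,-0.0135,0.0057 tool mm [ 0.9 -1.3  2. ]
```

Request:
apply_moves(translation=[[1,-1,0.6],[1,-1,1.2],[1,-1,1.8],[1,-1,2.2],[1,-1,2.2],[1,-1,2.2]], twist=[[0,0,0],[0,0,0],[0,0,0],[0,0,0],[0,0,0],[0,0,0]], gripper=[180,180,180,180,180,180])

```text
clock: 21.5
position: [0.4356, -0.0134, 0.0056]
ee_rot: [[-0.0, 1.0, -0.0], [1.0, 0.0, 0.0], [0.0, -0.0, -1.0]]
force: [-5.2, 0.7, 15.8]
grip_width: 0.0504
```

Request:
apply_moves(translation=[[0,0,-0.6],[0,0,-0.6],[0,0,-0.6],[0,0,-0.6],[0,0,-0.6],[0,0,-0.6],[0,0,-5],[0,0,-20],[0,0,-50],[0,0,-90],[0,0,-130],[0,0,-155]], twist=[[0,0,0],[0,0,0],[0,0,0],[0,0,0],[0,0,0],[0,0,0],[0,0,0],[0,0,0],[0,0,0],[0,0,0],[0,0,0],[0,0,0]], gripper=[180,100,70,65,65,65,65,65,50,30,10,0])

```text
clock: 22.7
position: [0.4363, -0.0134, 0.1632]
ee_rot: [[-0.0, 1.0, 0.003], [1.0, 0.0, -0.0], [-0.0, 0.003, -1.0]]
force: [0.1, -0.2, -0.7]
grip_width: 0.0905
```

```bash
python3 d.py 0.4577,0.2868,0.15
python3 - <<'E'
from bench import env, eyes
import cv2, numpy as np
p,d=eyes.camera("side");cv2.imwrite("pics/side8.png",cv2.resize(p[200:340,220:420,::-1],None,fx=3.5,fy=3.5))
E
```

```text
t 22.7 pos [ 0.4363 -0.0134  0.1632] F [ 0.1079 -0.2002 -0.6903] w 0.09049625587960977 q [-0.0842  0.0289  2.2793  0.      0.8306 -0.0842]
[[-0.      1.      0.0027]
 [ 1.      0.     -0.0002]
 [-0.0002  0.0027 -1.    ]]
0.4577,0.2868,0.15 tool mm [300.2  21.4  13.2]
```

View pics/side8.png

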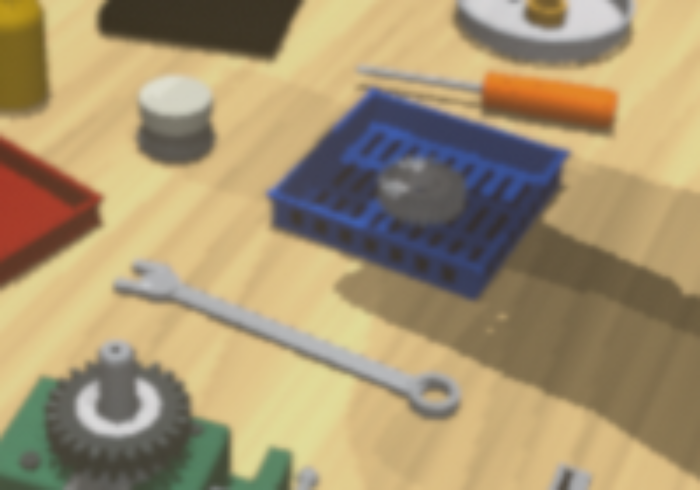

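The small gear lies flat in the middle of the basket, at about (341,254) in the side view. Last part is the large gear.

Request:
apply_moves(translation=[[40,0,0],[88,4,0],[135,8,0],[182,12,0],[230,17,0],[275,21,5],[296,22,10],[300,22,13],[300,22,13],[300,22,13]], twist=[[0,0,0],[0,0,0],[0,0,0],[0,0,0],[0,0,0],[0,0,0],[0,0,0],[0,0,0],[0,0,0],[0,0,0]], gripper=[0,0,0,0,0,0,0,0,0,0])

```text
clock: 23.75
position: [0.4574, 0.2856, 0.1472]
ee_rot: [[0.001, 1.0, -0.0], [1.0, -0.001, -0.0], [-0.0, -0.0, -1.0]]
force: [0.1, -0.9, 0.3]
grip_width: 0.0913
```

```bash
python3 d.py 0.4577,0.2868,0.063
```

```text
t 23.75 pos [0.4574 0.2856 0.1472] F [ 0.1096 -0.8593  0.3229] w 0.09134532642576598 q [ 0.515   0.224   2.0903 -0.0001  0.828   0.5156]
[[ 0.0005  1.     -0.0005]
 [ 1.     -0.0005 -0.0004]
 [-0.0004 -0.0005 -1.    ]]
0.4577,0.2868,0.063 tool mm [ 1.2  0.4 84.2]
```

Request:
apply_moves(translation=[[1,0,15],[1,0,35],[1,0,58],[1,0,72],[1,0,79],[1,0,80.5],[1,0,80.5],[1,0,80.5],[1,0,80.5],[1,0,80.5],[1,0,80.5],[1,0,80.5]], twist=[[0,0,0],[0,0,0],[0,0,0],[0,0,0],[0,0,0],[0,0,0],[0,0,0],[0,0,0],[0,0,0],[0,0,0],[0,0,0],[0,0,0]], gripper=[0,0,0,0,0,0,0,25,45,60,75,100], squeeze=35)

```text
clock: 24.95
position: [0.458, 0.2878, 0.0671]
ee_rot: [[-0.0, 1.0, 0.001], [1.0, 0.0, 0.0], [0.0, 0.001, -1.0]]
force: [0.5, -0.3, 3.2]
grip_width: 0.0643
```

Request:
apply_moves(translation=[[0,0,0],[0,0,0],[0,0,0],[0,0,0],[0,0,0]], twist=[[0,0,0],[0,0,0],[0,0,0],[0,0,0],[0,0,0]], gripper=[120,140,150,150,150])

```text
clock: 25.45
position: [0.4579, 0.2878, 0.0671]
ee_rot: [[0.0, 1.0, 0.001], [1.0, -0.0, 0.0], [0.0, 0.001, -1.0]]
force: [-0.0, -0.6, 6.1]
grip_width: 0.0647
```

```bash
python3 d.py 0.6645,-0.162,0.13
```

```text
t 25.45 pos [0.4579 0.2878 0.0671] F [-0.0313 -0.6326  6.1188] w 0.06471699107069856 q [ 0.518   0.3621  2.1045 -0.      0.6743  0.518 ]
[[ 0.      1.      0.0006]
 [ 1.     -0.      0.0003]
 [ 0.0003  0.0006 -1.    ]]
0.6645,-0.162,0.13 tool mm [-449.8  206.6  -63. ]
```

Request:
apply_moves(translation=[[0,0,-4],[0,0,-12],[0,0,-30],[0,0,-55],[0,0,-78],[0,0,-90],[-36,17,-90],[-78,36,-90],[-120,55,-90],[-162,74,-90],[-204,94,-90],[-246,113,-90]], twist=[[0,0,0],[0,0,0],[0,0,0],[0,0,0],[0,0,0],[0,0,0],[0,0,0],[0,0,0],[0,0,0],[0,0,0],[0,0,0],[0,0,0]], gripper=[150,150,150,150,150,150,150,150,150,150,150,150])

```text
clock: 26.65
position: [0.5708, 0.0397, 0.1566]
ee_rot: [[0.0, 1.0, -0.0], [1.0, -0.0, 0.0], [0.0, -0.0, -1.0]]
force: [1.4, 1.0, -2.5]
grip_width: 0.0647
```

```bash
python3 d.py 0.6645,-0.162,0.13
```

```text
t 26.65 pos [0.5708 0.0397 0.1566] F [ 1.4199  0.9534 -2.451 ] w 0.06469706940044037 q [0.0287 0.2589 2.0223 0.0001 0.8609 0.0287]
[[ 0.0001  1.     -0.0004]
 [ 1.     -0.0001  0.    ]
 [ 0.     -0.0004 -1.    ]]
0.6645,-0.162,0.13 tool mm [-201.7   93.7   26.5]
```

Request:
apply_moves(translation=[[-42,19,0],[-84,38,0],[-126,58,0],[-166,77,0],[-194,90,10],[-204,94,30],[-204,94,60],[-204,94,85],[-204,94,100],[-204,94,105],[-204,94,105],[-204,94,105]], twist=[[0,0,0],[0,0,0],[0,0,0],[0,0,0],[0,0,0],[0,0,0],[0,0,0],[0,0,0],[0,0,0],[0,0,0],[0,0,0],[0,0,0]], gripper=[150,150,150,150,150,150,150,150,150,150,150,150])

```text
clock: 27.85
position: [0.6653, -0.1625, 0.0529]
ee_rot: [[-0.0, 1.0, 0.001], [1.0, 0.0, -0.0], [-0.0, 0.001, -1.0]]
force: [0.2, 0.9, -2.6]
grip_width: 0.0646
```

```bash
python3 d.py 0.6645,-0.162,0.0231
python3 - <<'E'
from bench import env, eyes
import cv2, numpy as np
p,d=eyes.camera("side");cv2.imwrite("pics/side9.png",cv2.resize(p[100:240,180:380,::-1],None,fx=3.5,fy=3.5))
E
```

```text
t 27.85 pos [ 0.6653 -0.1625  0.0529] F [ 0.2352  0.9387 -2.5968] w 0.06464425070100585 q [-0.2735  0.5622  1.8098  0.      0.7683 -0.2737]
[[-0.0002  1.      0.0013]
 [ 1.      0.0002 -0.0004]
 [-0.0004  0.0013 -1.    ]]
0.6645,-0.162,0.0231 tool mm [ 0.5 -0.8 29.8]
```

View pics/side9.png

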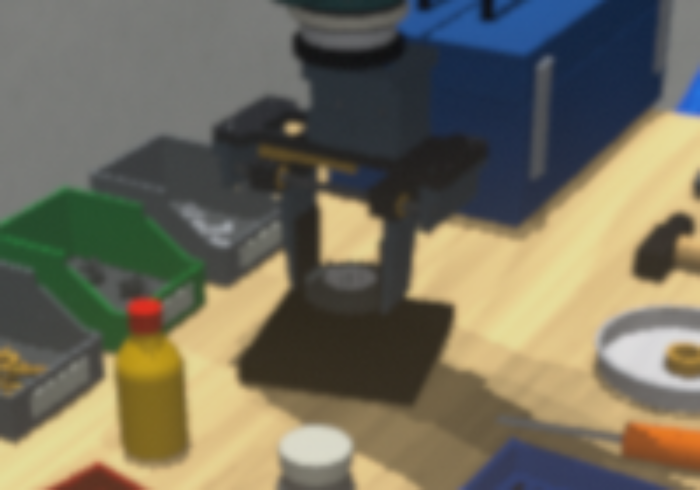

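The large gear hangs level above the plate, at about (280,182) full-frame, and the bottle is clear. Lowering.

Request:
apply_moves(translation=[[0,-1,8],[0,-1,16],[0,-1,22],[0,-1,26],[0,-1,28],[0,-1,29],[0,-1,29],[0,-1,29]], twist=[[0,0,0],[0,0,0],[0,0,0],[0,0,0],[0,0,0],[0,0,0],[0,0,0],[0,0,0]], gripper=[150,150,150,150,150,150,150,150])

```text
clock: 28.7
position: [0.6635, -0.1624, 0.0231]
ee_rot: [[0.0, 1.0, -0.0], [1.0, -0.0, 0.0], [0.0, -0.0, -1.0]]
force: [-5.4, 1.8, 5.5]
grip_width: 0.0648
```

```bash
python3 d.py 0.6645,-0.162,0.0231
```

```text
t 28.7 pos [ 0.6635 -0.1624  0.0231] F [-5.3992  1.7823  5.4837] w 0.06476708575811323 q [-0.2741  0.6048  1.8115  0.      0.7258 -0.2741]
[[ 0.      1.     -0.0005]
 [ 1.     -0.      0.0001]
 [ 0.0001 -0.0005 -1.    ]]
0.6645,-0.162,0.0231 tool mm [ 0.4  1.  -0. ]
```

Contact at 5 N, at exactly the expected height. Release and rise.

Request:
apply_moves(translation=[[0,0,-0.2],[0,0,-0.2],[0,0,-0.2],[0,0,-0.2],[0,0,-0.2],[0,0,-0.2],[0,0,-5],[0,0,-20],[0,0,-50],[0,0,-90],[0,0,-135],[0,0,-180]], twist=[[0,0,0],[0,0,0],[0,0,0],[0,0,0],[0,0,0],[0,0,0],[0,0,0],[0,0,0],[0,0,0],[0,0,0],[0,0,0],[0,0,0]], gripper=[100,50,25,20,20,20,20,20,20,20,20,20])

```text
clock: 29.9
position: [0.6634, -0.1623, 0.2057]
ee_rot: [[-0.0, 1.0, 0.001], [1.0, 0.0, -0.0], [-0.0, 0.001, -1.0]]
force: [0.8, -0.8, 0.1]
grip_width: 0.084
```

Request:
apply_moves(translation=[[-50,-20,0],[-100,-50,0],[-150,-80,0],[-200,-110,0],[-250,-140,0],[-280,-170,0],[-280,-170,0],[-280,-170,0]], twist=[[0,0,0],[0,0,0],[0,0,0],[0,0,0],[0,0,0],[0,0,0],[0,0,0],[0,0,0]], gripper=[20,20,20,20,20,20,20,20])

```text
clock: 30.7
position: [0.4915, -0.4451, 0.2041]
ee_rot: [[0.003, 1.0, 0.001], [1.0, -0.003, -0.001], [-0.001, 0.001, -1.0]]
force: [0.0, 1.6, -0.6]
grip_width: 0.0839
```

```bash
python3 d.py
python3 - <<'E'
from bench import env, eyes
from h import *
for n in ("side","top"):
    p,d=eyes.camera(n); c=eyes.calibration(n)
    np.savez(f"{n}F.npz",p=p,d=d,**{k:c[k] for k in c});cv2.imwrite(f"pics/{n}F.png",p[:,:,::-1])
    c=load(f"{n}F.npz");W=cloud(c);ok=c["d"]>0
    for nm,ctr,lo,hi in(("collar",(.4435,-.258),.013,.026),("bearing",(.670,.144),.010,.025),("sgear",(.4355,-.0135),.012,.025),("lgear",(.6645,-.162),.028,.042),("bottle",(.709,.007),.05,.12)):
        Q=W[ok&(np.hypot(W[...,0]-ctr[0],W[...,1]-ctr[1])<.045)&(W[...,2]>lo)&(W[...,2]<hi)]
        if len(Q):
            (x,y),r=cv2.minEnclosingCircle((Q[:,:2]*1000).astype(np.float32));print(n,nm,len(Q),round(x,1),round(y,1),"r",round(r,1),"ztop",np.median(Q[:,2]).round(4),np.percentile(Q[:,2],90).round(4))
E
```

```text
t 30.7 pos [ 0.4915 -0.4451  0.2041] F [ 0.0077  1.6168 -0.6498] w 0.08392064373706658 q [-0.7709  0.333   1.8182 -0.0004  0.9892 -0.7673]
[[ 0.0033  1.      0.0007]
 [ 1.     -0.0033 -0.0011]
 [-0.0011  0.0007 -1.    ]]
side collar 57 441.7 -254.6 r 15.9 ztop 0.0161 0.0176
side bearing 190 669.4 144.2 r 21.8 ztop 0.0135 0.0149
side sgear 263 435.6 -13.0 r 26.6 ztop 0.0156 0.0171
side lgear 251 663.8 -160.0 r 34.1 ztop 0.0326 0.0342
side bottle 391 718.5 8.8 r 22.9 ztop 0.0722 0.1017
top collar 67 440.6 -256.6 r 15.3 ztop 0.018 0.0208
top bearing 176 676.2 149.9 r 31.1 ztop 0.0151 0.0183
top sgear 258 433.5 -13.1 r 25.9 ztop 0.0175 0.0203
top lgear 429 661.3 -162.8 r 32.4 ztop 0.0345 0.0373
top bottle 303 717.4 6.8 r 22.6 ztop 0.0757 0.1054
```

View pics/sideF.png

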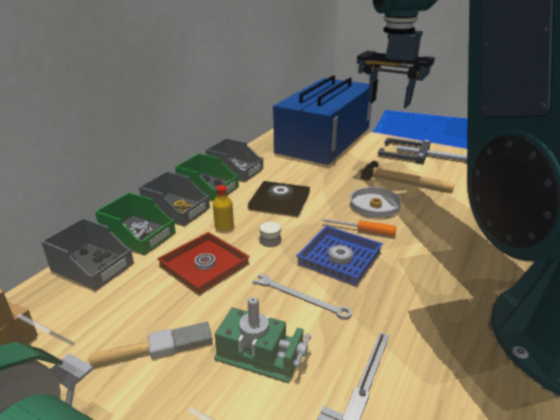

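View pics/topF.png

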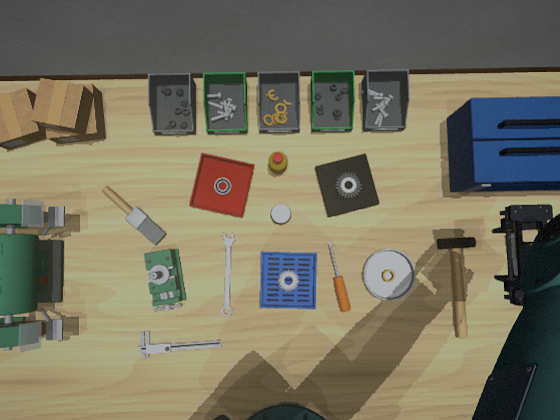

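Both views show every part flat and central in its place. In the top view they sit at (388,275), (222,186), (289,281) and (348,185), and the bottle is still at (278,162). I'll let the arm settle, then hand in.

Request:
apply_moves(translation=[[0,0,0],[0,0,0],[0,0,0],[0,0,0],[0,0,0]], twist=[[0,0,0],[0,0,0],[0,0,0],[0,0,0],[0,0,0]], gripper=[20,20,20,20,20])

```text
clock: 31.3
position: [0.4938, -0.4421, 0.2027]
ee_rot: [[-0.0, 1.0, -0.0], [1.0, 0.0, 0.0], [0.0, -0.0, -1.0]]
force: [-0.0, -0.2, -0.6]
grip_width: 0.0842
```

```bash
python3 -c "
from bench import env
print(env.finish_job())"
```

```text
the job is handed in; nothing more can be done
None
```

All four parts are off the shaft, taken from the top down. Each is lying flat in its own place: collar in the dish, bearing in the scrap tray, small gear in the wash basket and large gear on the inspection plate. I lowered each one until it touched (5–16 N on the wrist), let go and handed the job in at about 31 s, with the arm clear of everything.

**Last checks:** both cameras put each part within about 4 mm of the middle of its place, at the height it should have lying flat. The oil bottle is still standing in the same spot.

**One disagreement:** the top camera's circle fit for the bearing came out too large (31 mm radius instead of 21 mm) and about 9 mm off. It probably picked up the tray's rim. The side camera put the bearing within 1 mm of the middle, and the top picture also shows it centred.

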